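Unlock the print case and show the shackle

TASK

Open the combination lock on the blue film print case: swing the red guard door fully open by its brass handle, then turn the dial until its notch clicks into line with the shackle's yellow lug. Pull the shackle straight up out of the lock and hold it up, upright and still, over the middle of the cork mat for checking, its feet about 15 cm above the table; finish still holding it there, with the guard left open, the dial left at the notch and the other things on the table undisturbed.

Things in the scene. Friction and masses are not known exactly. Their poses are not given: they have to be found in the camera images.
- case: Blue steel print case, 300 x 300 x 100 mm, fixed; origin under its centre, x to its back, y to its left seen from the robot, z up; yaw varies. Dark steel lock block on top, case x -75 to 35, y -95 to 130, its top at z 130; it carries the dial, the shackle right of it and a red guard door over the dial. A flat brass hasp strap, 28 mm wide, 3 mm thick, lies on it between the shackle's legs.
- guard (a joint): Red hooded guard door over the dial: roof 130 x 128 mm, 4 mm thick, upper face at z 194, a 50 mm skirt down its front edge. Upright hinge at its left rear; 0 shut, grows as it swings clockwise seen from above, out over the case's left; fully open and clear of the dial from 1.4 rad, stop at 1.8. Starts 0 to 0.2. Light friction (0.06 N m), stays where left.
- guard_hinge (a point): Point on the guard's upright hinge axis, at the height of the roof's underside (z 190); case x 50, y 135 mm.
- guard_handle (a point): Middle of the guard's handle, an upright round brass post 16 mm thick that stands 30 mm up from the roof (z 194 to 224); the point is at z 212, 141 mm from the hinge axis. The post may turn between the fingers as the door swings.
- dial (a joint): Angle of the lock's dial on its upright axis, grows anticlockwise seen from above. At 0 the rim's only notch is over the shackle's lug (towards case -y) and frees it; the lug passes within 0.1 rad of this. Starts 0.8 to 2.3: turn it clockwise. A spring pawl clicks into stops every 0.524 rad, one at 0, and draws the released dial to the nearest (under 0.15 N m). Ends of travel -0.7, 2.9.
- dial_grip (a point): On the dial's axis in its black grip ridge, z 167. The ridge is 12 mm thick, 46 long, 22 high (z 155 to 177) and lies along this point's local y axis, across the axis; a white line marks the half (-y) that points to the notch. Below it the silvery rim disc, 47 mm in radius, z 145 to 151, with one tapered notch 14 deep, 27 mm wide at the rim, 15 at its root.
- shackle: Loose upside-down steel U of 12 mm bar, 180 to 310 g: two upright legs at its y +-27.5, 95 mm tall, and a 67 mm crown bar on top. Origin between the feet, at their underside. The feet stand at z 100 in 15 mm square sockets 30 mm deep; it lifts straight out. A yellow lug 9 mm wide on the leg by the dial, 34 to 41 mm above the feet, is caught under the dial's rim unless the notch is over it.
- shackle_crown (a point): Middle of the shackle's crown bar, 89 mm above the feet (z 189 while locked); the bar is 12 x 12 mm, runs along the shackle's y, its top 95 mm above the feet; 43 mm wide free space beneath it between the legs.
- mat: Square cork mat, 110 x 110 x 4 mm, fixed flat on the table to the right of the case; origin under its centre.
- splicer: Chrome tape splicer, 200 x 110 x 50 mm, loose; bystander. Origin under its centre.
- core_a: Grey steel film core, a ring 52 mm across and 35 mm high; bystander. Origin under its centre.
- core_b: Second grey steel film core, like the first; bystander.
- hub: Squat black reel hub, 80 mm across and 30 mm high; bystander. Origin under its centre.
- loupe: Brass loupe, 44 mm across and 42 mm high; bystander. Origin under its centre.
- pencil: Red grease pencil, 140 x 12 x 12 mm, lying along its x; bystander. Origin under its centre.

How it is judged (in metres and radians):
On the way, in this order (a step that is already met when the one before it is completed fails the run):
1. the guard door is swung fully open (1.35 rad or more) (value of joint guard above 1.35 rad), for 0.2 s.
2. the dial stands with its notch over the lug (within 0.12 rad), the shackle still in the lock (value of joint dial between -0.12 and 0.12 rad and z of shackle in the frame of case below 0.108 m), for 0.3 s.
3. the shackle is pulled up out of its sockets (z of shackle in the frame of case above 0.135 m), for 0.1 s.
At the end, for the whole second after the job is handed in: Shackle held by the fingers alone (over 2 N), at rest (under 0.03 m/s), upright within 0.25 rad, feet 100 to 200 mm above the table, centre within 40 mm of the mat centre; guard door open over 1.35 rad; dial within 0.2 rad of the notch position (horizontal distance between shackle and mat below 0.04 m and height (world z) of shackle between 0.1 and 0.2 m and angle between shackle's own z axis and vertical below 0.25 rad and contact force between shackle and the fingers above 2 N and contact force between shackle and case below 0.1 N and linear speed of shackle below 0.03 m/s and value of joint guard above 1.35 rad and value of joint dial between -0.2 and 0.2 rad); the arm keeps its last pose, push and grip.
It fails at once if a bystander (splicer, core, hub, loupe, pencil) is moved by more than 30 mm (distance of any of splicer, core_a, core_b, hub, loupe, pencil from where it was at the start of the episode above 0.03 m).
It also fails if it takes over 72 s, if anything falls off the work surface, if the arm or the gripper's body presses on something with over 40 N, if the wrist force passes 120 N, or if a joint passes its speed limit or range.

ROBOT

A 7-joint arm with a two-finger parallel gripper is mounted at the origin on the work surface. World frame = base frame: x ahead of the robot, y to its left, z up, the work surface at z = 0. Lengths are in mm, angles in rad, forces in N, time in s.
With the tool pointing down it reaches from about 350 to 900 mm from the base axis. Payload 19.9 kg.
Tool frame: the origin (TCP) lies midway between the tips of the shut fingers; the grasp point (between the pads) lies 19 mm behind it; z points along the fingers, y is the line along which they close (so a half turn about z gives the same grasp; the last joint's range is limited). The gripper opens to 94 mm and grips with 3 to 60 N. Pads are 16 mm wide; open, the fingers measure 119 mm over their backs; the gripper's body (75 mm by 177 mm) begins 78 mm behind the grasp point.
Start: joints at [1.242, 0.417, -0.01, 1.614, 0.005, 1.111, -0.053], TCP at [177.394, -599.272, 178.125] pointing down, gripper open.
Joint ranges: [-2.81, 2.81], [-0.39, 2.02], [-1.27, 1.25], [0.06, 2.57], [-1.19, 4.33], [0.19, 2], [-2.82, 2.82]. Speed limits (rad/s): [1.89, 1.89, 2.39, 2.39, 3.01, 3.01, 3.01].

INTERFACE

Orientations are given as a unit quaternion [x, y, z, w].
In Python, from workcell import ctrl gives the robot as it stands.
- The arm moves only by the shell command python3 shift.py [OPENING], which reads ROWS from standard input. ROWS is a JSON list of rows, 1 to 10 of them, each an object with the fields dx, dy, dz (the shift in units of 50 mm), wx, wy, wz (a rotation vector in units of 0.05 rad); a field left out counts as zero; each row shifts and turns the commanded pose from where the row before left it, along the tool's axes as they then stand; what a row does not reach is not made up. A row lasts 1/8 s, in which the tool goes at most 62.5 mm and 0.188 rad, less where a joint would pass 70% of its speed; a pose out of reach is approached as far as the arm can. OPENING is the finger opening in mm, set as the command begins (- or left out keeps the last). The fingers move at their own pace and stop on an object; the grip force is fixed at half the most. Time passes only in rows, so rows that do not move let the fingers close. It prints the time, the measured TCP pose, the force, the opening and the grip force at its end. Input that does not fit is refused with a message, and nothing moves.
- ctrl.observe(): the state, without advancing time (a new reading comes with each control period).
- ctrl.get_image(name): name is "scene" or "top"; returns the picture (480x640x3 uint8, blue, green, red); there is no depth.
- ctrl.camera_model(name): a dict with "fx", "fy", "cx", "cy" (pixels), "world_from_camera" (4x4, takes a point from camera to world coordinates). Camera axes: x right, y down, z forward; pixel columns grow to the right and rows downward; lengths in mm; the calibration is good to about 2 mm. A picture is of the moment at which its call begins. camera_model takes no time and is no camera call.
- ctrl.finish_job(): hands the job in; it is judged then, once.
The state is a dict: "time_s": time; "joint_positions": joint angles; "joint_velocities": joint speeds; "tau": joint torques, N m; "tcp_pos": TCP position; "tool_rot": TCP orientation; "contact_force": force on the tool from outside, world axes, zero at the start; "moment": the same for the moment, N m; "width": finger opening in mm; "grip_force": force on a finger pad.
Only numpy, scipy, OpenCV 4.12 (cv2) and the standard library are available. Lean on these libraries where they do the work, as an engineer would, in place of code of your own. Each camera call takes 0.05 s, during which the arm holds its last target. There are 200 camera calls.

## Working session

There is one attempt and no reset: what is moved stays moved. The work goes in short steps, Python scripts to look and compute and a shell command to move; the robot and the scene stay as the last step left them, time stands still between calls to the robot, and variables do not carry over. Pictures are saved under pics/ and viewed, at most 10 in all, crops included, and the job is handed in when it is done.

```bash
ls; mkdir -p pics
python3 - <<'E'
from workcell import ctrl
import cv2,numpy as np
o=ctrl.observe();print({k:np.round(v,3).tolist() for k,v in o.items()})
for n in("scene","top"):
    cv2.imwrite(f"pics/{n}0.png",ctrl.get_image(n));m=ctrl.camera_model(n);print(n,m["fx"],m["fy"],m["cx"],m["cy"],np.round(m["world_from_camera"],4).tolist())
E
```

```text
pics
shift.py
workcell.py
{'time_s': 0.0, 'joint_positions': [1.242, 0.418, -0.01, 1.614, 0.005, 1.111, -0.053], 'joint_velocities': [0.001, 0.0, 0.001, -0.001, 0.0, -0.002, -0.001], 'tau': [0.001, -85.124, 0.64, -42.598, -0.049, 0.019, 0.0], 'tcp_pos': [177.266, -598.912, 177.52], 'tool_rot': [0.99, 0.143, -0.0, -0.001], 'contact_force': [0.329, 0.192, 0.711], 'moment': [0.037, -0.001, -0.005], 'grip_force': 0.0, 'width': 93.974}
scene 587.9963697060799 587.9963697060799 318.6959519876187 247.73093113156818 [[-0.7782, 0.3857, -0.4956, 1218.9902], [0.628, 0.4865, -0.6074, 822.0657], [0.0068, -0.7839, -0.6208, 1005.1742], [0.0, 0.0, 0.0, 1.0]]
top 456.35609138404027 456.35609138404027 313.61996366825025 246.2313274575673 [[-0.01, -0.9842, 0.1769, 283.1363], [-0.9999, 0.0083, -0.0102, 3.7538], [0.0086, -0.1769, -0.9842, 1507.4729], [0.0, 0.0, 0.0, 1.0]]
```
View pics/scene0.png

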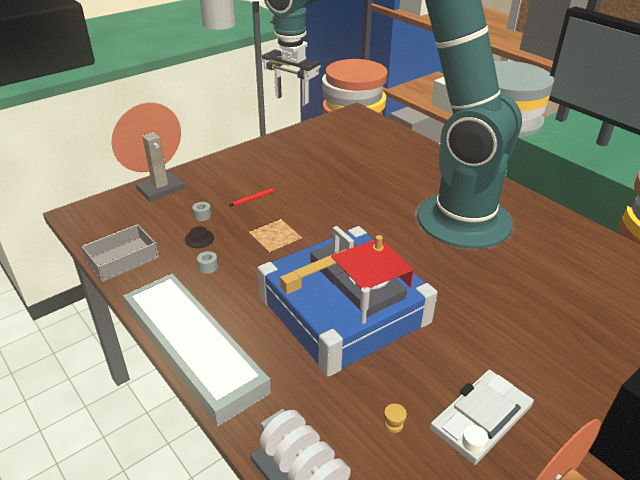

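View pics/top0.png

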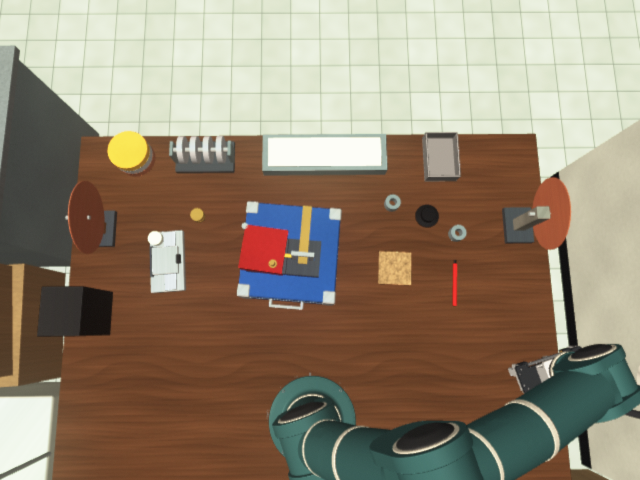

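The scene view shows the case around (350,290), the handle at (379,242), the shackle at (343,238) and the mat at (275,235). In the top view the case is around (290,255), the handle at (273,264), the shackle at (302,254) and the mat at (395,268). I'll enlarge both.

Run:
```python
import cv2,numpy as np
a=cv2.imread("pics/scene0.png")[222:372,250:450]; b=cv2.imread("pics/top0.png")[195:315,230:350]
a=cv2.resize(a,None,fx=4,fy=4,interpolation=cv2.INTER_CUBIC);b=cv2.resize(b,None,fx=5,fy=5,interpolation=cv2.INTER_CUBIC)
cv2.imwrite("pics/a1.png",a);cv2.imwrite("pics/b1.png",b)
```

View pics/a1.png

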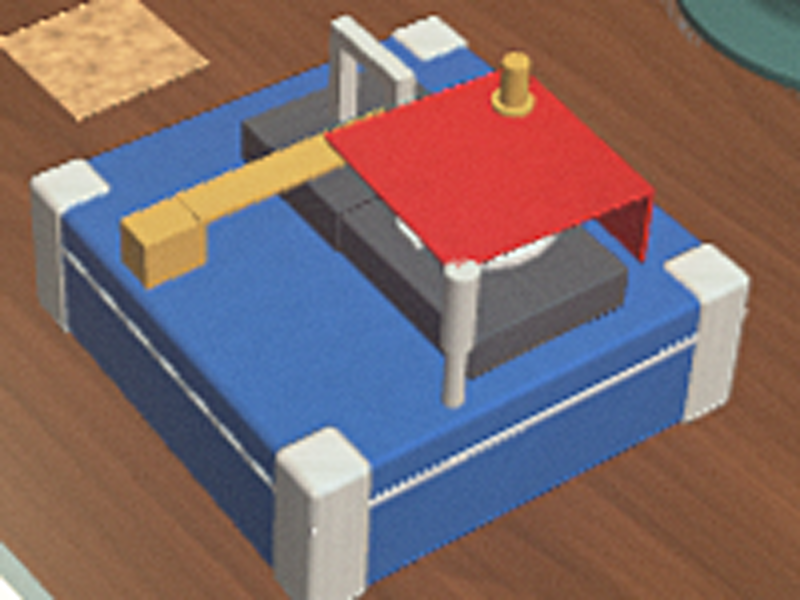

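View pics/b1.png

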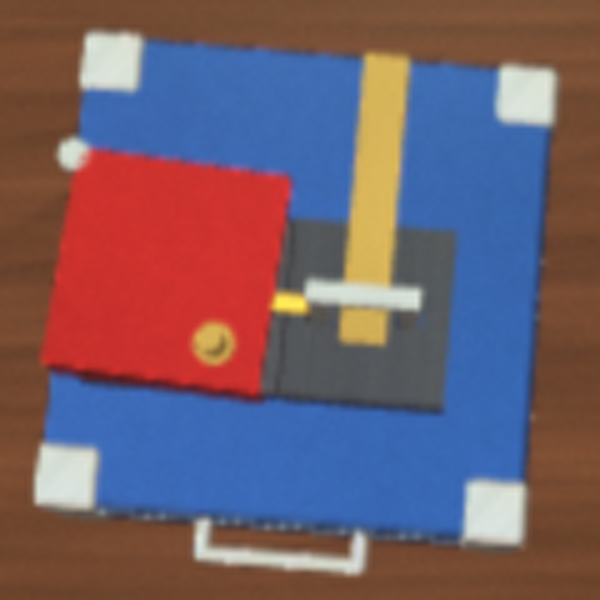

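The enlarged scene view has the handle top at (516,57), the hinge-post top at (462,265) and the crown ends at (343,20) and (405,72). In the enlarged top view they are at (214,342), (73,154), (421,298) and (306,290).

```bash
cat > h.py <<'E'
import numpy as np
from workcell import ctrl
M={n:ctrl.camera_model(n) for n in("scene","top")}
def ray(n,u,v):
    m=M[n];T=np.array(m["world_from_camera"]);d=T[:3,:3]@[(u-m["cx"])/m["fx"],(v-m["cy"])/m["fy"],1];return T[:3,3],d/np.linalg.norm(d)
def tri(s,t):
    o,d=ray("scene",*s);p,e=ray("top",*t)
    k=np.linalg.lstsq(np.c_[d,-e],p-o,rcond=None)[0];a,b=o+k[0]*d,p+k[1]*e
    return (a+b)/2,np.linalg.norm(a-b)
def atz(n,u,v,z):
    o,d=ray(n,u,v);return o+d*(z-o[2])/d[2]
def proj(n,p):
    m=M[n];q=np.linalg.inv(m["world_from_camera"])@[*p,1];return q[0]/q[2]*m["fx"]+m["cx"],q[1]/q[2]*m["fy"]+m["cy"]
E
python3 - <<'E'
from h import *
A=lambda x,y:(x/4+250,y/4+222)
B=lambda x,y:(x/5+230,y/5+195)
np.set_printoptions(precision=1,suppress=True)
P={k:(A(*a),B(*b)) for k,a,b in[("handletop",(516,57),(214,341)),("hinge",(462,265),(73,154)),("crown-y",(343,20),(419,298)),("crown+y",(405,72),(308,290)),
("roof RR",(452,262),(85,152)),("roof right rear",(330,137),(292,178)),("roof front left",(652,192),(43,366)),("roof front right",(500,72),(263,398)),
("cFL",(715,262),(68,476)),("cFR",(430,38),(497,511)),("cBR",(70,182),(526,95)),("cBL",(322,462),(112,62)),("strap end back R",(120,230),(407,57))]}
for k,(a,b) in P.items(): print(k,*tri(a,b))
for c in((379,251.5),(411,252.5),(411,284),(379,283.5)):print(atz("top",*c,4))
for c in((272.5,219),(302,238),(279,251),(250,233)):print(atz("scene",*c,4))
E
```

```text
handletop [465.6 107.2 223.1] 1.2112032074753467
hinge [581.5 192.7 195.4] 0.5542920205206763
crown-y [492.9  -8.7 194.3] 3.9796100784254587
crown+y [498.9  54.7 196.9] 0.8358886472499027
roof RR [582.8 186.2 193.6] 1.267683439944505
roof right rear [565.5  65.6 190.9] 4.718353508823585
roof front left [457.2 208.5 188.8] 0.5805829412479351
roof front right [440.6  78.4 182.6] 7.903454862758355
cFL [397.9 207.9 104.9] 6.887060386830589
cFR [375.5 -56.6  98.5] 3.2584869611342504
cBR [639.3 -80.3 100. ] 0.30497101398864035
cBL [663.9 183.1  96.5] 0.3905678800403894
strap end back R [657.6  -4.4 124.8] 1.6744071146145894
[ 533.6 -230.4    4. ]
[ 529.2 -337.4    4. ]
[ 423.8 -332.4    4. ]
[ 426.4 -226.6    4. ]
[ 440.5 -346.4    4. ]
[ 428.8 -220.7    4. ]
[ 513.4 -213.4    4. ]
[ 529.8 -330.4    4. ]
```

Heights agree with the text (handle top 223, hinge 195, crown 194–197). The case is centred near (519,64) with yaw about -0.09, and from those the hinge comes out at (581,193), matching the measured point. Next I approach the handle.

```bash
cat >> h.py <<'E'
from scipy.spatial.transform import Rotation as R
def go(*pts):
    o=ctrl.observe();r=R.from_quat(o["tool_rot"]);p=np.array(o["tcp_pos"])
    print("t",round(o["time_s"],2),"tcp",np.round(p,1),"q",np.round(o["joint_positions"],2),"yawx",round(np.arctan2(*r.as_matrix()[1::-1,0]),3),"F",np.round(o["contact_force"],1),"w",round(o["width"],1),"g",round(o["grip_force"],1))
    for t in pts: t=np.array(t,float);print(t,"->",np.round(r.inv().apply(t-p),1));p=t
E
python3 -c "
from h import *
go((450,-250,300),(466.5,108,250),(466.5,108,203))"
```

```text
t 0.1 tcp [ 177.3 -598.9  177.6] q [ 1.24  0.42 -0.01  1.61  0.    1.11 -0.05] yawx 0.288 F [-0.3  1.4 -0.1] w 94.1 g 0.0
[ 450. -250.  300.] -> [ 360.5 -257.3 -122.2]
[466.5 108.  250. ] -> [ 117.4 -338.5   50.4]
[466.5 108.  203. ] -> [ 0.   0.1 47. ]
```

The manual's scale: shifts go in units of 50 mm and turns go in units of 0.05 rad. Converting my numbers, 36 mm is 0.72, -26 mm is -0.52.

```bash
echo '[{"dx": 0.72,"dy": -0.52,"dz": -0.24},{"dx": 0.72,"dy": -0.52,"dz": -0.24},{"dx": 0.72,"dy": -0.52,"dz": -0.24},{"dx": 0.72,"dy": -0.52,"dz": -0.24},{"dx": 0.72,"dy": -0.52,"dz": -0.24},{"dx": 0.72,"dy": -0.52,"dz": -0.24},{"dx": 0.72,"dy": -0.52,"dz": -0.24},{"dx": 0.72,"dy": -0.52,"dz": -0.24},{"dx": 0.72,"dy": -0.52,"dz": -0.24},{"dx": 0.72,"dy": -0.52,"dz": -0.24}]' | python3 shift.py 94
echo '[{"dx": 0.24,"dy": -0.68,"dz": 0.1},{"dx": 0.24,"dy": -0.68,"dz": 0.1},{"dx": 0.24,"dy": -0.68,"dz": 0.1},{"dx": 0.24,"dy": -0.68,"dz": 0.1},{"dx": 0.24,"dy": -0.68,"dz": 0.1},{"dx": 0.24,"dy": -0.68,"dz": 0.1},{"dx": 0.24,"dy": -0.68,"dz": 0.1},{"dx": 0.24,"dy": -0.68,"dz": 0.1},{"dx": 0.24,"dy": -0.68,"dz": 0.1},{"dx": 0.2,"dy": -0.6,"dz": 0.1}]' | python3 shift.py
echo '[{},{}]' | python3 shift.py
python3 -c "
from h import *
go((466.5,108,203))"
```

```text
time_s: 1.35
tcp_pos: [449.3, -246.5, 298.4]
tool_rot: [0.99, 0.143, -0.0, -0.0]
contact_force: [0.2, 0.3, -0.1]
width: 94.0
grip_force: 0.0
time_s: 2.6
tcp_pos: [466.3, 109.1, 247.9]
tool_rot: [0.99, 0.144, -0.0, -0.0]
contact_force: [-1.1, -1.3, -0.4]
width: 93.9
grip_force: 0.0
time_s: 2.85
tcp_pos: [466.5, 107.2, 248.0]
tool_rot: [0.99, 0.143, -0.0, 0.0]
contact_force: [-0.2, 0.3, 0.6]
width: 93.8
grip_force: 0.0
t 2.85 tcp [466.5 107.2 248. ] q [ 0.28  0.12 -0.62  1.86  0.08  1.18 -1.64] yawx 0.287 F [-0.2  0.3  0.6] w 93.8 g 0.0
[466.5 108.  203. ] -> [ 0.2 -0.8 45. ]
```

Converted, 15 mm is 0.3, 13 mm is 0.26.

```bash
echo '[{"dz": 0.3},{"dz": 0.3},{"dz": 0.26},{}]' | python3 shift.py
echo '[{},{},{},{},{},{},{}]' | python3 shift.py 5
python3 -c "
from h import *
import cv2
cv2.imwrite('pics/s2.png',cv2.resize(ctrl.get_image('scene')[180:340,280:450],None,fx=3.5,fy=3.5))
go()"
```

```text
time_s: 3.35
tcp_pos: [466.0, 107.7, 204.0]
tool_rot: [0.99, 0.143, -0.001, -0.0]
contact_force: [-0.6, -0.3, -0.1]
width: 93.8
grip_force: 0.0
time_s: 4.22
tcp_pos: [466.6, 107.9, 205.1]
tool_rot: [0.99, 0.143, -0.0, -0.0]
contact_force: [0.0, 0.2, -0.1]
width: 27.4
grip_force: 0.0
t 4.28 tcp [466.6 107.9 205.2] q [ 0.27  0.17 -0.62  1.92  0.11  1.09 -1.67] yawx 0.288 F [ 0.3  0.5 -0.5] w 23.4 g 0.0
```

View pics/s2.png

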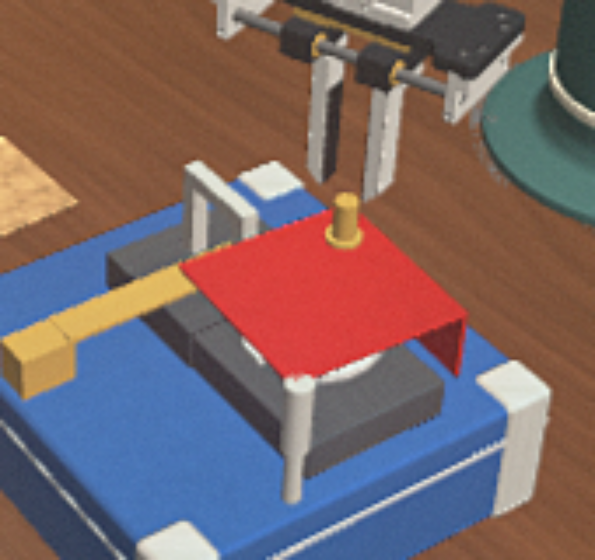

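The fingertips are at crop (320,180) and (375,198), i.e. around pixel (379,234), while the post top is at (379,237). The fingers are either above or behind the post, so I'll compare that with the projected TCP.

Run:
```python
from h import *
import cv2
o=ctrl.observe();p=np.array(o["tcp_pos"]);print(p)
print("TCP proj",proj("scene",p),proj("top",p),"handle",proj("scene",(465.6,107.2,223)))
print(atz("scene",379.3,234,205))
t=ctrl.get_image("top");s=ctrl.get_image("scene")
im=np.hstack([cv2.resize(s[200:290,320:420],None,fx=4,fy=4,interpolation=2),cv2.resize(t[215:305,230:330],None,fx=4,fy=4,interpolation=2)])
cv2.imwrite("pics/s3.png",im);go()
```

```text
[466.56516675 107.89216709 205.15508977]
TCP proj (np.float64(378.04045467885084), np.float64(242.98005197733522)) (np.float64(272.9038653889408), np.float64(263.8749852206647)) handle (np.float64(378.7067784751324), np.float64(236.25972117636013))
[441.38042667  85.43624472 205.        ]
t 4.38 tcp [466.6 107.9 205.1] q [ 0.27  0.17 -0.62  1.92  0.11  1.09 -1.67] yawx 0.288 F [-0.5  0.   0.2] w 15.7 g 0.0
```

View pics/s3.png

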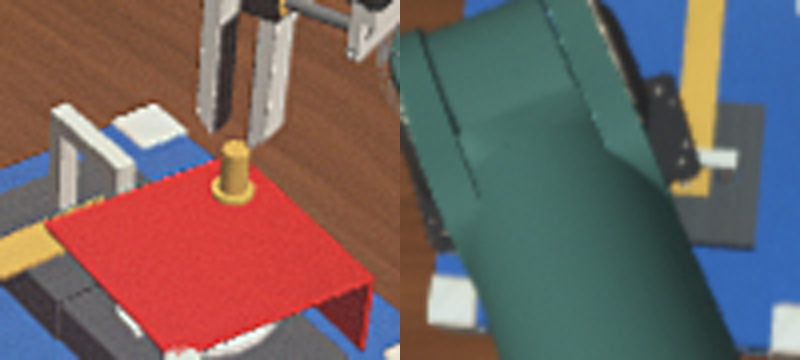

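Run:
```python
from h import *
import cv2
p=np.array([177.3,-598.9,177.6]);r=R.from_quat([0.99,0.143,0,-0.001])
for s in(-1,1):
    for b in (0,-19): print(s,b,proj("scene",p+r.apply([0,s*47,b])))
s0=cv2.imread("pics/scene0.png")[20:140,240:340]
cv2.imwrite("pics/s4.png",np.hstack([cv2.resize(s0,None,fx=4,fy=4,interpolation=2),cv2.resize(ctrl.get_image("scene")[200:320,320:420],None,fx=4,fy=4,interpolation=2)]));go()
```

```text
-1 0 (np.float64(303.3825320791336), np.float64(113.43389526664569))
-1 -19 (np.float64(303.31776072537974), np.float64(107.87161689224843))
1 0 (np.float64(279.9623668254126), np.float64(106.08206960557686))
1 -19 (np.float64(279.7540354834407), np.float64(100.59619272216028))
t 4.42 tcp [466.6 107.9 205.2] q [ 0.27  0.17 -0.62  1.92  0.11  1.09 -1.67] yawx 0.288 F [ 0.1  0.4 -0.2] w 11.4 g 0.0
```

View pics/s4.png

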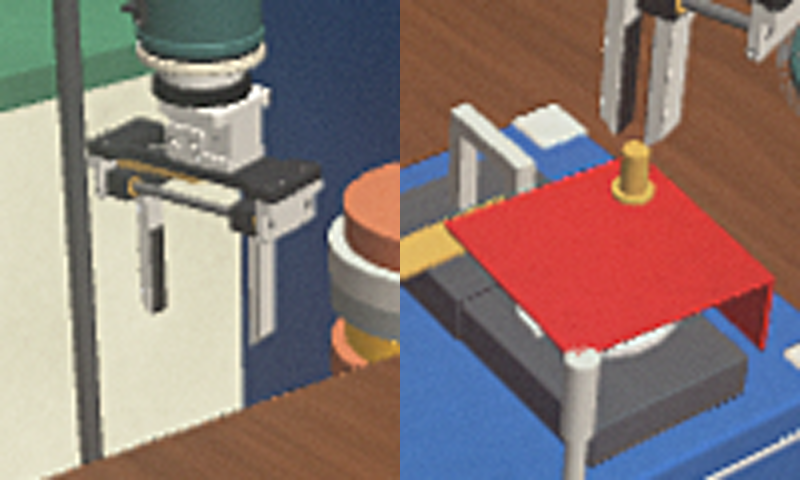

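The drawn fingertips sit 8–9 px above the projected TCP in both poses, so the real tips look about 25 mm short of the reported TCP. I'll check this by touch: with the fingers shut, lower gently onto the post top, which should be at z 224.

Converted, 1 mm is 0.02.

```bash
echo '[{},{"dz": 0.02},{"dz": 0.02}]' | python3 shift.py 2
echo '[{"dz": 0.02},{"dz": 0.02}]' | python3 shift.py
echo '[{"dz": 0.02},{"dz": 0.02}]' | python3 shift.py
```

```text
time_s: 4.8
tcp_pos: [466.6, 107.9, 203.1]
tool_rot: [0.99, 0.143, -0.0, -0.0]
contact_force: [0.4, 0.4, -0.4]
width: 2.0
grip_force: 0.0
time_s: 5.05
tcp_pos: [466.6, 107.9, 201.1]
tool_rot: [0.99, 0.143, -0.0, -0.0]
contact_force: [0.4, -0.6, 0.4]
width: 2.1
grip_force: 0.0
time_s: 5.3
tcp_pos: [466.6, 107.9, 199.1]
tool_rot: [0.99, 0.143, -0.0, -0.0]
contact_force: [0.1, -1.1, -1.1]
width: 2.4
grip_force: 0.0
```

```bash
for i in 1 2 ; do echo '[{"dz": 0.02},{"dz": 0.02}]' | python3 shift.py | grep -E 'tcp|contact|width'; done
python3 - <<'E'
from h import *
import cv2
s=ctrl.get_image("scene")
d=cv2.absdiff(s,cv2.imread("pics/scene0.png")).max(2)>40
# lowest changed pixel by column near the post
for u in range(366,394,2):
    c=np.where(d[180:262,u])[0]; print(u,c.max()+180 if len(c) else None,end="; ")
E
```

```text
tcp_pos: [466.6, 107.9, 197.1]
contact_force: [-0.1, 0.7, -0.0]
width: 1.9
tcp_pos: [467.1, 107.5, 196.5]
contact_force: [-10.2, -7.6, 35.3]
width: 1.8
366 242; 368 201; 370 240; 372 248; 374 247; 376 237; 378 237; 380 237; 382 242; 384 234; 386 232; 388 216; 390 203; 392 204;
```

```bash
echo '[{"dz": -0.04},{}]' | python3 shift.py | grep -E 'tcp|contact'
python3 - <<'E'
from h import *
import cv2
p=np.array([177.3,-598.9,177.6]);r=R.from_quat([0.99,0.143,0,-0.001])
t=cv2.imread("pics/top0.png")
k=6
T=cv2.resize(t[335:400,500:566],None,fx=k,fy=k,interpolation=2)
for b,c in((0,(0,0,255)),(-97,(0,255,0))):
    for s in(-59.5,59.5):
        u,v=proj("top",p+r.apply([0,s,b]));cv2.circle(T,(int((u-499.5)*k),int((v-334.5)*k)),4,c,1)
S=cv2.resize(ctrl.get_image("scene")[205:270,340:406],None,fx=k,fy=k,interpolation=2)
cv2.imwrite("pics/s5.png",np.hstack([S,T]));go()
E
```

```text
tcp_pos: [466.6, 107.9, 197.2]
contact_force: [0.2, 1.5, 0.5]
t 6.15 tcp [466.5 107.9 197.1] q [ 0.27  0.17 -0.62  1.93  0.11  1.07 -1.68] yawx 0.288 F [-0.5 -0.5 -0.6] w 2.2 g 0.0
```

View pics/s5.png

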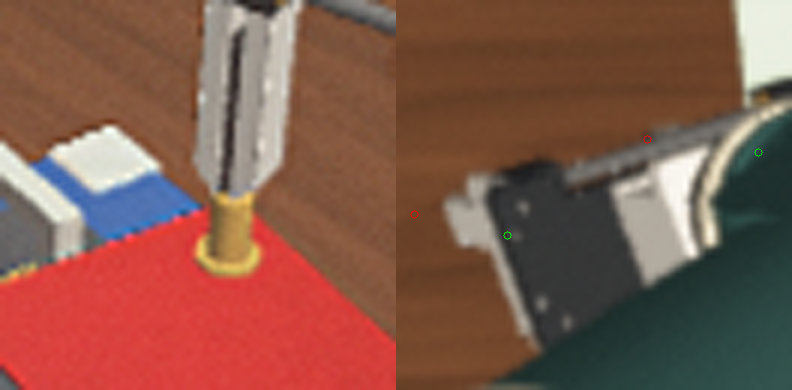

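The fingertips rest centred on the post top while the TCP reads 197. So the true tips are 27 mm above the reported TCP, and I subtract 27 from every z target. Next: open, descend to reported z 174 and grip.

```bash
echo '[{"dz": -0.1},{},{},{},{},{}]' | python3 shift.py 60 | grep -E 'tcp|contact|width'
echo '[{"dz": 0.18},{"dz": 0.18},{"dz": 0.18},{}]' | python3 shift.py | grep -E 'tcp|contact|width'
echo '[{},{},{},{},{},{},{}]' | python3 shift.py 5
```

```text
tcp_pos: [466.6, 107.9, 202.1]
contact_force: [-0.5, 0.6, -0.1]
width: 57.8
tcp_pos: [466.1, 107.8, 174.3]
contact_force: [-0.2, 0.6, -0.3]
width: 60.0
time_s: 8.28
tcp_pos: [466.6, 107.9, 175.2]
tool_rot: [0.99, 0.143, 0.0, -0.0]
contact_force: [-0.9, -0.2, 1.6]
width: 15.3
grip_force: 30.0
```

Run:
```python
from h import *
o=ctrl.observe();r=R.from_quat(o["tool_rot"]);h=np.array([581.3,193.1]);p=np.array(o["tcp_pos"]);d=p[:2]-h
a=np.arctan2(d[1],d[0]);n=np.linalg.norm(d);print(n)
P=[np.r_[h+(n+(141.5-n)*i/18)*np.array([np.cos(a-.09*i),np.sin(a-.09*i)]),p[2]] for i in range(19)]
print(np.round(r.inv().apply(np.diff(P,axis=0)),0)[:,:2].astype(int).tolist(),P[-1])
```

```text
142.8587580961347
[[-4, -12], [-3, -13], [-2, -13], [0, -13], [1, -13], [2, -13], [3, -12], [4, -12], [5, -12], [6, -11], [7, -11], [8, -10], [9, -9], [10, -8], [10, -7], [11, -6], [12, -5], [12, -4]] [502.64313758 310.72375608 175.20595032]
```

Converted, -13 mm is -0.26, -12 mm is -0.24.

```bash
echo '[{"dx": -0.08,"dy": -0.24},{"dx": -0.06,"dy": -0.26},{"dx": -0.04,"dy": -0.26},{"dy": -0.26},{"dx": 0.02,"dy": -0.26},{"dx": 0.04,"dy": -0.26}]' | python3 shift.py
echo '[{"dx": 0.06,"dy": -0.24},{"dx": 0.08,"dy": -0.24},{"dx": 0.1,"dy": -0.24},{"dx": 0.12,"dy": -0.22},{"dx": 0.14,"dy": -0.22},{"dx": 0.16,"dy": -0.2}]' | python3 shift.py
echo '[{"dx": 0.18,"dy": -0.18},{"dx": 0.2,"dy": -0.16},{"dx": 0.2,"dy": -0.14},{"dx": 0.22,"dy": -0.12},{"dx": 0.24,"dy": -0.1},{"dx": 0.24,"dy": -0.08},{},{}]' | python3 shift.py
python3 -c "from h import *;go()"
```

```text
time_s: 9.02
tcp_pos: [438.3, 181.0, 175.0]
tool_rot: [0.99, 0.144, -0.0, 0.0]
contact_force: [-1.9, -1.6, -3.2]
width: 15.1
grip_force: 30.0
time_s: 9.78
tcp_pos: [451.4, 255.3, 175.0]
tool_rot: [0.99, 0.143, -0.0, -0.0]
contact_force: [0.1, -2.1, -5.5]
width: 15.2
grip_force: 30.0
time_s: 10.78
tcp_pos: [501.5, 310.6, 175.1]
tool_rot: [0.99, 0.144, -0.0, -0.0]
contact_force: [-2.7, 4.9, -11.5]
width: 15.4
grip_force: 30.0
t 10.78 tcp [501.5 310.6 175.1] q [-0.1   0.43 -0.66  1.69  0.29  1.12 -2.13] yawx 0.288 F [ -2.7   4.9 -11.5] w 15.4 g 30.0
```

Converted, -30 mm is -0.6, -25 mm is -0.5.

```bash
echo '[{},{},{},{}]' | python3 shift.py 60 | grep -E 'contact|width'
echo '[{"dz": -0.4},{"dz": -0.5},{"dz": -0.5},{"dy": -0.2,"dz": -0.5},{"dx": -0.6,"dy": -0.4,"dz": -0.5},{"dx": -0.6,"dy": -0.6,"dz": -0.2},{"dx": -0.6,"dy": -0.6},{}]' | python3 shift.py 50
python3 - <<'E'
from h import *
import cv2
s=ctrl.get_image("scene");t=ctrl.get_image("top");cv2.imwrite("pics/sF.png",s);cv2.imwrite("pics/tF.png",t)
cv2.imwrite("pics/v9.png",np.hstack([cv2.resize(s[205:325,300:433],None,fx=3,fy=3,interpolation=2),cv2.resize(t[220:292,230:310],None,fx=5,fy=5,interpolation=2)]));go()
E
```

```text
contact_force: [0.2, 0.5, 0.0]
width: 51.8
time_s: 12.28
tcp_pos: [387.2, 372.9, 307.2]
tool_rot: [0.989, 0.146, 0.001, -0.0]
contact_force: [-0.2, 0.0, -0.2]
width: 49.8
grip_force: 0.0
t 12.38 tcp [390.  370.9 306.3] q [-0.17  0.23 -0.76  1.64  0.16  1.34 -2.24] yawx 0.288 F [ 0.6 -0.1  0. ] w 50.2 g 0.0
```

View pics/v9.png

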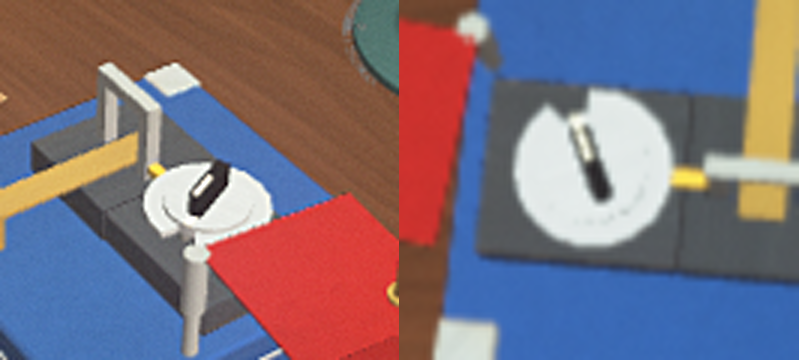

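Top view: the guard is clear of the dial. The rim centre is at panel (593,168), the ridge's black end at (604,198) and its white end at (576,115), pointing at the notch around (573,100). In the scene panel the ridge top is around (210,186).

Run:
```python
from h import *
import cv2
np.set_printoptions(precision=1,suppress=True)
B=lambda x,y:((x-399)/5+230-.4,y/5+220-.4)
A=lambda x,y:(x/3+300-.3,y/3+205-.3)
print("rim",atz("top",*B(593,168),151)); print("ridge mid",atz("top",*B(590,156.5),177))
w=atz("top",*B(576,115),177);b=atz("top",*B(604,198),177)
print(w,b,"len",np.linalg.norm(w-b)); a=np.arctan2(*(w-b)[1::-1]);print("dir",a)
print(tri(A(212,182),B(590,156.5)), "rim scene",atz("scene",*A(208,201),151))
# disc by colour threshold in saved top
t=cv2.imread("pics/tF.png")[220:292,230:310];m=((t.min(2)>175)).astype(np.uint8)
n,l,s,c=cv2.connectedComponentsWithStats(m)
for i in range(1,n):
    if s[i,4]>200: 
        e=np.argwhere(l==i)[:,::-1].astype(np.float32);(x,y),r=cv2.minEnclosingCircle(e);print(s[i],x+230,y+220,r,atz("top",x+230,y+220,151))
# expected crown, shackle line
y=-.09;C=np.array([519.2,63.6]);Rm=np.array([[np.cos(y),-np.sin(y)],[np.sin(y),np.cos(y)]])
for q in((496,23),(484,105)):print(Rm.T@(np.array(q)-C))
```

```text
rim [506.7 126.  151. ]
ridge mid [509.3 125.4 177. ]
[534.4 133.9 177. ] [484.5 117.  177. ] len 52.67210724862185
dir 0.3269543365488396
(array([508.1, 127.2, 175.2]), np.float64(4.422102104100299)) rim scene [503.2 123.  151. ]
[ 23  18  32  31 663] 268.4766540527344 253.2587547302246 15.574398040771484 [506.5 125.7 151. ]
[-19.5 -42.5]
[-38.8  38.1]
```

Converted, -0.186 rad is -3.72.

```bash
echo '[{"wz": -3.72},{"wz": -3.72},{"wz": -3.72},{"wz": -3.72},{"wz": -3.72},{"wz": -3.72},{"wz": -3.72},{"wz": -3.72},{"wz": -3.72}]' | python3 shift.py 50 | grep rot
echo '[{"wz": -3.72},{"wz": -3.72},{"wz": -3.72},{"wz": -3.72},{"wz": -3.72},{"wz": -3.72},{"wz": -3.72},{"wz": -3.72},{}]' | python3 shift.py | grep rot
python3 -c "
from h import *
go((506.7,125.8,250),(506.7,125.8,128))"
```

```text
tool_rot: [0.554, 0.832, -0.0, -0.0]
tool_rot: [-0.152, 0.988, 0.0, -0.0]
t 14.62 tcp [390.7 370.3 305.3] q [ 0.15  0.38 -1.24  1.63  0.37  1.39  0.74] yawx -2.836 F [ 0.5  0.6 -0.2] w 50.1 g 0.0
[506.7 125.8 250. ] -> [ -37.  -268.    55.3]
[506.7 125.8 128. ] -> [ -0.  -0. 122.]
```

```bash
echo '[{"dx": -0.1,"dy": -0.76,"dz": 0.16},{"dx": -0.1,"dy": -0.76,"dz": 0.16},{"dx": -0.1,"dy": -0.76,"dz": 0.16},{"dx": -0.1,"dy": -0.76,"dz": 0.16},{"dx": -0.1,"dy": -0.76,"dz": 0.16},{"dx": -0.12,"dy": -0.78,"dz": 0.16},{"dx": -0.12,"dy": -0.78,"dz": 0.14},{},{}]' | python3 shift.py 50 | grep -E 'tcp|contact'
python3 -c "
from h import *
go((506.7,125.8,128))"
```

```text
tcp_pos: [506.2, 127.1, 250.4]
contact_force: [0.0, 0.5, -0.0]
t 15.75 tcp [506.2 127.1 250.4] q [ 0.66  0.37 -1.2   1.75  0.36  1.27  1.25] yawx -2.836 F [ 0.   0.5 -0. ] w 49.8 g 0.0
[506.7 125.8 128. ] -> [ -0.   -1.4 122.4]
```

Converted, 18 mm is 0.36, 14 mm is 0.28.

```bash
echo '[{"dy": -0.028,"dz": 0.36},{"dz": 0.36},{"dz": 0.36},{"dz": 0.36},{"dz": 0.36},{"dz": 0.28},{"dz": 0.2},{"dz": 0.1},{}]' | python3 shift.py | grep -E 'tcp|contact'
echo '[{"dz": 0.06},{},{},{},{},{},{}]' | python3 shift.py 5
python3 -c "from h import *;go()"
```

```text
tcp_pos: [506.8, 125.5, 131.1]
contact_force: [0.3, 0.7, 0.6]
time_s: 17.75
tcp_pos: [506.6, 126.0, 128.3]
tool_rot: [-0.154, 0.988, 0.0, 0.0]
contact_force: [-1.6, 5.0, 0.6]
width: 12.0
grip_force: 29.9
t 17.75 tcp [506.6 126.  128.3] q [ 0.55  0.51 -1.08  1.89  0.52  1.05  1.13] yawx -2.833 F [-1.6  5.   0.6] w 12.0 g 29.9
```

```bash
echo '[{"wz": 3.6},{"wz": 3.6},{"wz": 3.6},{"wz": 3.6},{"wz": 3.6},{"wz": 3.6}]' | python3 shift.py | grep -E 'tcp|contact'
echo '[{"wz": 3.6},{"wz": 3.6},{"wz": 3.6},{"wz": 3.6},{"wz": 3.4},{},{}]' | python3 shift.py
python3 -c "from h import *;go();print(ctrl.observe()['moment'])"
```

```text
tcp_pos: [506.9, 127.0, 128.3]
contact_force: [2.8, 11.6, -7.5]
time_s: 19.38
tcp_pos: [507.7, 127.2, 128.3]
tool_rot: [0.738, 0.675, 0.002, -0.0]
contact_force: [9.2, 12.8, -10.1]
width: 11.7
grip_force: 30.0
t 19.38 tcp [507.7 127.2 128.3] q [ 0.24  0.36 -0.65  1.9   0.26  0.96 -0.62] yawx 1.481 F [  9.2  12.8 -10.1] w 11.7 g 30.0
[ 2.91915529 -2.1728992  -0.1069225 ]
```

```bash
echo '[{},{},{},{}]' | python3 shift.py 60 | grep -E 'contact|width'
echo '[{"dz": -0.3},{"dz": -0.5},{"dz": -0.6},{"dz": -0.6},{"dx": -0.7,"dz": -0.6},{"dx": -0.8},{"dx": -0.8},{"dx": -0.9},{"dx": -0.9},{"dx": -0.9}]' | python3 shift.py | grep -E 'tcp|contact'
echo '[{}]' | python3 shift.py >/dev/null
python3 - <<'E'
from h import *
import cv2
s=ctrl.get_image("scene");t=ctrl.get_image("top");cv2.imwrite("pics/sG.png",s);cv2.imwrite("pics/tG.png",t)
cv2.imwrite("pics/v10.png",np.hstack([cv2.resize(s[205:325,300:433],None,fx=3,fy=3,interpolation=2),cv2.resize(t[220:292,240:320],None,fx=5,fy=5,interpolation=2)]));go((496,23,260),(496,23,143))
E
```

```text
contact_force: [0.3, 0.6, 0.1]
width: 48.6
tcp_pos: [483.8, -124.8, 259.4]
contact_force: [0.8, -1.0, -0.1]
t 21.35 tcp [ 484.1 -123.1  258.9] q [ 0.65  0.15 -0.52  1.8   0.08  1.21  0.03] yawx 1.48 F [0.2 0.5 0. ] w 60.2 g 0.0
[496.  23. 260.] -> [146.6  -1.5  -1.1]
[496.  23. 143.] -> [-0.00e+00 -1.00e-01  1.17e+02]
```

View pics/v10.png

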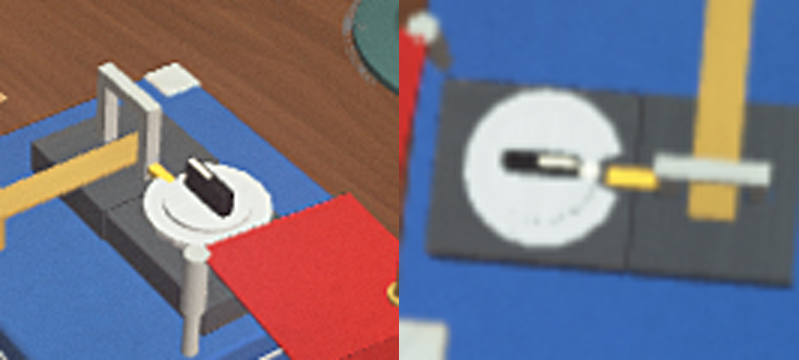

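The white line and notch now point at the yellow lug at panel (632,178), along the crown (656,166)–(771,175), so the dial is at 0. Next I grasp the crown at (496,23).

Converted, 30 mm is 0.6, 35 mm is 0.7.

```bash
echo '[{"dx": 0.6},{"dx": 0.7},{"dx": 0.7,"dy": -0.02},{"dx": 0.6},{"dx": 0.332},{},{}]' | python3 shift.py 60 | grep -E 'tcp|contact'
echo '[{"dz": 0.4},{"dz": 0.5},{"dz": 0.5},{"dz": 0.4},{"dz": 0.3},{"dz": 0.22},{}]' | python3 shift.py | grep -E 'tcp|contact'
echo '[{},{},{},{},{},{},{}]' | python3 shift.py 5
python3 -c "from h import *;go()"
```

```text
tcp_pos: [496.3, 22.4, 258.3]
contact_force: [0.3, -0.3, 0.4]
tcp_pos: [496.1, 22.4, 141.8]
contact_force: [0.1, -0.3, -0.2]
time_s: 23.98
tcp_pos: [496.4, 22.6, 142.2]
tool_rot: [0.739, 0.674, 0.0, -0.0]
contact_force: [-0.0, -0.1, 0.4]
width: 11.5
grip_force: 30.0
t 23.98 tcp [496.4  22.6 142.2] q [ 0.42  0.28 -0.61  1.95  0.19  0.97 -0.37] yawx 1.48 F [-0.  -0.1  0.4] w 11.5 g 30.0
```

Gripped at 11.5 mm and 30 N with no side force. I lift slowly first and watch the force.

Converted, -3 mm is -0.06, -4 mm is -0.08.

```bash
echo '[{"dz": -0.06},{"dz": -0.06},{"dz": -0.08}]' | python3 shift.py | grep -E 'tcp|contact|grip'
echo '[{"dz": -0.1},{"dz": -0.16},{"dz": -0.16},{"dz": -0.16}]' | python3 shift.py | grep -E 'tcp|contact|grip'
```

```text
tcp_pos: [496.3, 22.5, 152.4]
contact_force: [0.2, -0.8, -3.5]
grip_force: 30.0
tcp_pos: [496.4, 22.6, 181.8]
contact_force: [-0.0, 0.4, -1.6]
grip_force: 30.0
```

Converted, -10 mm is -0.2, -14 mm is -0.28.

```bash
echo '[{"dz": -0.24},{"dz": -0.28},{"dz": -0.28},{"dz": -0.2},{}]' | python3 shift.py | grep -E 'tcp|contact|grip'
python3 -c "
from h import *
go((478,-280,232),(478,-280,192))"
```

```text
tcp_pos: [496.7, 22.5, 231.9]
contact_force: [-0.7, -0.6, -3.0]
grip_force: 30.0
t 25.48 tcp [496.7  22.5 231.9] q [ 0.46  0.18 -0.63  1.84  0.11  1.16 -0.3 ] yawx 1.48 F [-0.7 -0.6 -3. ] w 11.8 g 30.0
[ 478. -280.  232.] -> [-3.03e+02  8.90e+00 -1.00e-01]
[ 478. -280.  192.] -> [ 0. -0. 40.]
```

The manual's scale: shifts go in units of 50 mm and turns go in units of 0.05 rad. Converting my numbers, -40 mm is -0.8, -35 mm is -0.7.

```bash
echo '[{"dx": -0.3},{"dx": -0.5,"dy": 0.02},{"dx": -0.6,"dy": 0.02},{"dx": -0.7,"dy": 0.02},{"dx": -0.8,"dy": 0.02},{"dx": -0.8,"dy": 0.02},{"dx": -0.8,"dy": 0.02},{"dx": -0.7,"dy": 0.02},{"dx": -0.5,"dy": 0.02},{"dx": -0.36,"dy": 0.02}]' | python3 shift.py | grep -E 'tcp|contact|grip'
echo '[{"dz": 0.16},{"dz": 0.2},{"dz": 0.2},{"dz": 0.16},{"dz": 0.08},{},{},{},{}]' | python3 shift.py | grep -E 'tcp|contact|grip'
python3 - <<'E'
from h import *
import cv2
np.set_printoptions(precision=1,suppress=True)
go()
s=ctrl.get_image("scene");t=ctrl.get_image("top");cv2.imwrite("pics/sH.png",s)
# dial + guard unchanged since the check before the lift?
g=cv2.imread("pics/sG.png");a=cv2.absdiff(s,g).max(2);print("dial area diff",(a[262:290,345:392]>40).sum(),"guard area",(a[270:320,372:440]>40).sum())
# feet of the shackle: bright changed pixels over mat
d=(cv2.absdiff(s,cv2.imread("pics/scene0.png")).max(2)>40)
p=np.array(ctrl.observe()["tcp_pos"]);r=p+[0,0,27+19-89]
for y in(-27.5,27.5):print("expected foot px",proj("scene",r+[y*.09,y,0]))
for u in range(262,300,3):
    c=np.where(d[150:260,u])[0];print(u,c.max()+150 if len(c) else None,end="; ")
E
```

```text
tcp_pos: [476.8, -281.8, 230.5]
contact_force: [-0.1, 0.1, -1.6]
grip_force: 30.0
tcp_pos: [477.8, -280.1, 191.3]
contact_force: [-0.7, -0.2, -1.9]
grip_force: 30.0
t 27.85 tcp [ 477.8 -280.1  191.3] q [ 0.8  0.3 -0.4  1.8  0.1  1.1  0.3] yawx 1.48 F [-0.7 -0.2 -1.9] w 11.7 g 30.0
dial area diff 29 guard area 0
expected foot px (np.float64(268.0896073397197), np.float64(186.7224659624683))
expected foot px (np.float64(278.5548191810625), np.float64(196.18025293169836))
262 None; 265 165; 268 187; 271 186; 274 164; 277 195; 280 196; 283 188; 286 191; 289 None; 292 None; 295 None; 298 None;
```

The feet appear where they should (268,187) and (279,196), so they are about 149 mm up over the mat. The guard is unchanged, and only a few pixels differ around the dial, which fits the lug having left. I'm handing in.

```bash
python3 -c "
from workcell import ctrl
print(ctrl.finish_job())"
```

```text
the job is handed in; nothing more can be done
None
```

The job is handed in at about 28 s, result not shown: the guard is open (about 1.6 rad), the dial is at the notch, and the shackle is held upright over the middle of the mat with its feet about 150 mm above the table.

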